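# Sweep the loose bottle caps into the collecting tray

### The arm

A 6-joint arm with a two-finger parallel gripper is mounted at the origin on the work surface. World frame = base frame: x ahead of the robot, y to its left, z up, the work surface at z = 0. Lengths are in mm, angles in rad, forces in N, time in s.
With the tool pointing down it reaches from about 275 to 750 mm from the base axis. Payload 10.2 kg.
Tool frame: the origin (TCP) lies on the front face of the gripper's body, between the roots of the fingers; the fingertips stand 73 mm ahead of it and the grasp point (between the pads) lies ctrl.grip_depth ahead of it (ctrl.grip_depth is the distance from the TCP to the grasp point, in mm); z points along the fingers, y is the direction in which the jaws open and shut (so a half turn about z gives the same grasp; the last joint's range is limited). The gripper opens to 85 mm and grips with 20 to 120 N. Pads are 22 mm wide; open, the fingers measure 114 mm over their backs; the gripper's body (76 mm by 85 mm) begins 54 mm behind the grasp point. The pads swing forward as they close: fully open they stand 13 mm farther back than shut.
Start: joints at [-1.526, 0.313, 1.498, -0, 1.331, -0.223], TCP at [138.907, -506.297, 303.894] pointing down, gripper open.
Joint ranges: [-2.94, 2.94], [-0.97, 2.17], [0.19, 2.56], [-1.23, 4.37], [0.02, 3.11], [-2.88, 2.88]. Speed limits (rad/s): [2.39, 2.39, 3.01, 3.14, 3.14, 3.14].

### API

Orientations are given as a unit quaternion [w, x, y, z].
In Python, from rig import readout, capture, ctrl, nets gives the robot as it stands. The module is installed in compiled form; this text tells all that it offers.
- The arm moves only by the tool apply_moves, never from a script. Its argument "targets" is a list of rows, each a list of 4 numbers: the shift along the tool's x, y, z in cm, then the turn about the tool's z in degrees. A call has 1 to 8 rows; each row shifts and turns the commanded pose from where the row before left it, along the tool's axes as they then stand; what a row does not reach is not made up. A row lasts 1/10 s, in which the tool goes at most 50 mm and 8.59 degrees, less where a joint would pass 70% of its speed; a pose out of reach is approached as far as the arm can. A call with a gripper value outside its range is refused whole. "grip" is the finger opening in cm, from 0 to 8.54, set as the call begins (left out, the last holds). The fingers move at their own pace and stop on an object; "force" is the grip in N (left out, the last holds). Time passes only in rows, so rows that do not move let the fingers close. It gives the time, the measured TCP pose, the force and the opening at its end, in the units of the state.
- readout.sense(): the state, without advancing time (a new reading comes with each control period).
- capture(name): name is "scene" or "top" or "wrist"; returns a dict with "img" (400x640x3 uint8, red, green, blue), "fov_y" (degrees; the focal length in pixels is half the picture's height over the tangent of half this angle, whatever the lens; pixels are square), "cx", "cy" (the principal point, pixels), "eye" and "rotation" of the camera in the world. Camera axes: x right, y down, z forward; pixel columns grow to the right and rows downward; lengths in mm; the calibration is good to about 2 mm. A picture is of the moment at which its call begins. There is no depth.
- ctrl.finish_job(): hands the job in, once; it reports no verdict.
Trained networks look in the newest picture that a camera, given by its name, has taken for a name from the list of things; names that differ only in an ending like _2 or _b are one class to them, and where a whole thing is asked for, a point or a joint stands for the part that bears it (a point fixed in the world has none). Each returns a list of dicts, best first, with "score" (0 to 1); they miss things now and then, are a little off and sometimes report something else, mostly with a low value. They report only what shows in the picture. A call takes as long as a camera call.
- nets.boxes_of(camera, target): "location" ([column, row] as shares, 0 to 1, of the picture: columns of its width, rows of its height, amid what is visible of it).
The state is a dict: "time_s": time; "joints": joint angles; "dq": joint speeds; "tau": joint torques, N m; "eef_pos": TCP position; "ee_rot": TCP orientation; "force": force on the tool from outside, world axes, zero at the start; "wrist_torque": the same for the moment, N m; "grip_width": opening from 0.0 (shut) to 1.0 (fully open).
Only numpy, scipy, OpenCV 4.12 (cv2) and the standard library are available. Lean on these libraries where they do the work, as an engineer would, in place of code of your own. Each camera call takes 0.05 s, during which the arm holds its last target.

### The job

Three black screw caps lie loose on the steel bench in front of the open mouth of the low metal tray. With the fingertips, sweep all three along the bench, over the sloping lip and fully into the tray, so that they lie flat on its floor; push them only, never pick a cap up. Do not disturb the little amber vial that stands among the caps, nor the flask and the bottle near by.

Things in the scene. Friction and masses are not known exactly. Their poses are not given: they have to be found in the camera images.
- tray: low bare-metal tray fixed to the bench: flat floor 240 mm (its x) by 140 mm (its y), top 2 mm above the bench; walls 3 mm thick, reaching 30 mm above the bench, at its -y, -x and +x sides; its +y side is the open mouth. Origin on the bench under the centre of the flat floor, z up
- tray_mouth (a point): middle of the floor's edge at the tray's open mouth, 70 mm from the tray's origin along its +y, 2 mm above the bench. From here a thin lip slopes down to the bench, 20 mm further out. Axes as the tray's. A cap must come to lie inward of this edge
- cap0: one of three identical loose black screw caps off reagent bottles, lying flat, closed side up, on the bench: a ribbed disc with a dark grey top face, 35 mm in diameter and 16 mm high, about 30 g, its side wall upright; origin at the centre of its underside, z up
- cap1: one of three identical loose black screw caps off reagent bottles, lying flat, closed side up, on the bench: a ribbed disc with a dark grey top face, 35 mm in diameter and 16 mm high, about 30 g, its side wall upright; origin at the centre of its underside, z up
- cap2: one of three identical loose black screw caps off reagent bottles, lying flat, closed side up, on the bench: a ribbed disc with a dark grey top face, 35 mm in diameter and 16 mm high, about 30 g, its side wall upright; origin at the centre of its underside, z up
- vial: small amber glass vial with a white cap, 30 mm in diameter and 45 mm high, 60 g, standing upright among the caps; to be left alone. The vial and the caps start 130 to 270 mm from the tray's origin along its +y, each in a lane of its own (lanes parallel to the tray's y, about 54 mm apart, within the tray's inner width). Origin at the centre of its underside
- flask: conical green glass flask with a rubber stopper, 82 mm across the foot and 124 mm high, standing on the bench to the robot's left; to be left alone. Origin at the centre of its underside
- amber_bottle: amber reagent bottle with a black cap and a paper label, 64 mm in diameter and 130 mm high, standing on the bench beside the flask, further from the robot; to be left alone. Origin at the centre of its underside

How it is judged (in metres and radians):
At the end, for the whole second after the job is handed in: All three caps lie flat (within 0.15 rad) and at rest on the tray's floor: each centre between the side walls and less than 60 mm from the tray's origin towards the mouth, with its underside within 8 mm of the bench level. The vial, flask and bottle stand upright within 15 mm of where they started (x of cap0 in the frame of tray between -0.115 and 0.115 m and y of cap0 in the frame of tray between -0.072 and 0.06 m and z of each of cap0, cap1, cap2 in the frame of tray below 0.008 m and angle between each of cap0, cap1, cap2's own z axis and vertical below 0.15 rad and linear speed of each of cap0, cap1, cap2 below 0.02 m/s and x of cap1 in the frame of tray between -0.115 and 0.115 m and y of cap1 in the frame of tray between -0.072 and 0.06 m and x of cap2 in the frame of tray between -0.115 and 0.115 m and y of cap2 in the frame of tray between -0.072 and 0.06 m and distance of each of vial, flask, amber_bottle from where it was at the start of the episode below 0.015 m and angle between each of vial, flask, amber_bottle's own z axis and vertical below 0.1 rad); the robot touches nothing.
It fails at once if a cap is lifted (its underside more than 20 mm above the bench) (height (world z) of any of cap0, cap1, cap2 above 0.02 m).
It fails at once if the vial, the flask or the bottle is shoved more than 15 mm or tipped (distance of any of vial, flask, amber_bottle from where it was at the start of the episode above 0.015 m or angle between any of vial, flask, amber_bottle's own z axis and vertical above 0.3 rad).
It also fails if it takes over 62 s, if anything falls off the work surface, if the arm or the gripper's body presses on something with over 40 N, if the wrist force passes 120 N, or if a joint passes its speed limit or range.

## Working session

There is one attempt and no reset: what is moved stays moved. The work goes in short steps, Python scripts to look and compute and a tool call to move; the robot and the scene stay as the last step left them, time stands still between calls to the robot, and variables do not carry over. Pictures are saved under pics/ and viewed, and the job is handed in when it is done.

Besides the shell and the picture viewer there is one more tool, called after "Call:" as a command line: name --pt "numbers of a row" for each row, then --argument value for the rest. apply_moves: Moves the arm, as the interface text tells. Its arguments: {"type":"object","properties":{"targets":{"type":"array"},"grip":{"type":"number"},"force":{"type":"number"}},"required":["targets"]}

```bash
mkdir -p pics; cat > h.py <<'E'
import numpy as np, cv2
from rig import readout, capture, ctrl, nets
def ray(c,u,v):
    h=c["img"].shape[0]; f=h/2/np.tan(np.radians(c["fov_y"])/2)
    d=np.array([(u-c["cx"])/f,(v-c["cy"])/f,1.0]); return np.array(c["rotation"])@d
def atz(c,u,v,z):
    d=ray(c,u,v); e=np.array(c["eye"]); return e+d*(z-e[2])/d[2]
def proj(c,p):
    h=c["img"].shape[0]; f=h/2/np.tan(np.radians(c["fov_y"])/2)
    q=np.array(c["rotation"]).T@(np.array(p,float)-np.array(c["eye"])); return c["cx"]+f*q[0]/q[2],c["cy"]+f*q[1]/q[2]
def save(c,n): cv2.imwrite("pics/"+n+".png",c["img"][:,:,::-1])
E
python3 - <<'E'
from h import *
s=readout.sense(); print(s["time_s"],s["eef_pos"],s["ee_rot"],s["grip_width"],ctrl.grip_depth)
Z=dict(cap0=16,vial=45,flask=60,amber_bottle=65,tray=2,tray_mouth=2)
for n in ["top","scene"]:
    c=capture(n); save(c,n+"0"); print(n,c["eye"],c["fov_y"])
    for t,z in Z.items():
        for b in nets.boxes_of(n,t)[:4]:
            u,v=b["location"][0]*640,b["location"][1]*400
            print(t,round(b["score"],2),round(u),round(v),atz(c,u,v,z).round())
E
```

```text
0.0 [ 138.90366546 -506.11282413  303.3165155 ] [-6.72721309e-04  9.91047811e-01  1.33505731e-01  6.06255733e-05] 1.0020891036721526 53.900000000000006
top [407.67768175  64.09662284 849.06964374] 49.156962569624135Traceback (most recent call last):
  File "<stdin>", line 9, in <module>
  File "h.py", line 7, in atz
    d=ray(c,u,v); e=np.array(c["eye"]); return e+d*(z-e[2])/d[2]
  File "h.py", line 5, in ray
    d=np.array([(u-c["cx"])/f,(v-c["cy"])/f,1.0]); return np.array(c["rotation"])@d
                                                          ~~~~~~~~~~~~~~~~~~~~~~~^~
ValueError: matmul: Input operand 1 has a mismatch in its core dimension 0, with gufunc signature (n?,k),(k,m?)->(n?,m?) (size 3 is different from 4)
```

Rotation is a quaternion.

```bash
sed -i 's/np.array(c\["rotation"\])/R(c)/g' h.py; cat >> h.py <<'E'
from scipy.spatial.transform import Rotation
def R(c):
    return quat(c["rotation"])
def quat(q): return Rotation.from_quat([q[1],q[2],q[3],q[0]]).as_matrix()
E
python3 - <<'E'
from h import *
Z=dict(cap0=16,vial=45,flask=60,amber_bottle=65,tray=2,tray_mouth=2)
for n in ["top","scene"]:
    c=capture(n); save(c,n+"0"); print(n,c["eye"],c["fov_y"],R(c).round(3).tolist())
    for t,z in Z.items():
        for b in nets.boxes_of(n,t)[:4]:
            u,v=b["location"][0]*640,b["location"][1]*400
            print(t,round(b["score"],2),round(u),round(v),atz(c,u,v,z).round())
E
```

```text
top [407.67768175  64.09662284 849.06964374] 49.156962569624135 [[-0.005, -0.981, 0.192], [-0.999, 0.012, 0.032], [-0.034, -0.192, -0.981]]
cap0 0.84 376 199 [579. -21.  16.]
cap0 0.67 450 207 [ 562. -161.   16.]
cap0 0.65 328 178 [623.  71.  16.]
cap0 0.62 382 257 [466. -28.  16.]
vial 0.57 341 226 [523.  49.  45.]
flask 0.64 189 255 [470. 326.  60.]
amber_bottle 0.8 188 161 [645. 334.  65.]
tray 0.72 449 206 [ 566. -164.    2.]
tray_mouth 0.87 451 205 [ 567. -167.    2.]
scene [884.93850028 436.51283467 724.65410003] 48.391451541728195 [[-0.749, 0.55, -0.369], [0.662, 0.612, -0.432], [-0.012, -0.568, -0.823]]
cap0 0.82 284 181 [580. -19.  16.]
cap0 0.62 294 227 [635.  78.  16.]
cap0 0.56 319 155 [483. -21.  16.]
cap0 0.54 465 268 [465. 342.  16.]
vial 0.52 325 183 [537.  57.  45.]
flask 0.92 465 266 [489. 345.  60.]
amber_bottle 0.81 399 331 [652. 348.  65.]
amber_bottle 0.62 318 154 [510.   7.  65.]
tray 0.88 248 141 [ 564. -166.    2.]
tray_mouth 0.59 245 143 [ 572. -166.    2.]
```

View pics/top0.png

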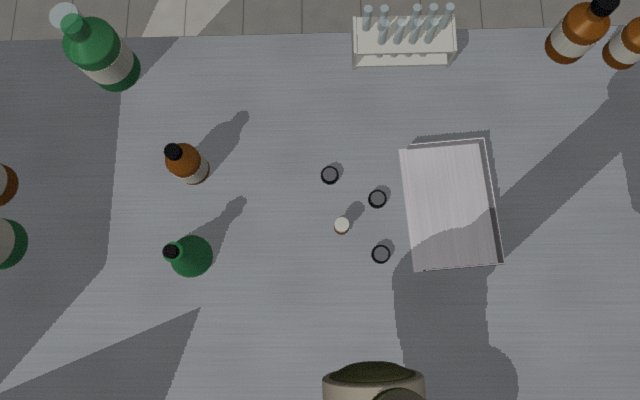

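View pics/scene0.png

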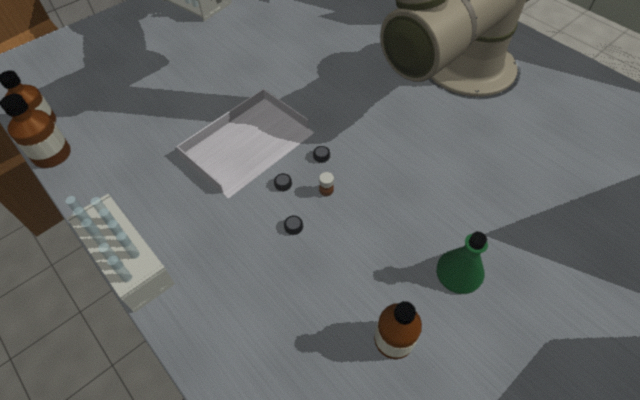

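```bash
python3 - <<'E'
from h import *
c=capture("top"); im=c["img"][125:285,310:520,::-1]
cv2.imwrite("pics/crop1.png",cv2.resize(im,None,fx=3.8,fy=3.75,interpolation=cv2.INTER_CUBIC))
E
```

```text
(no output)
```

View pics/crop1.png

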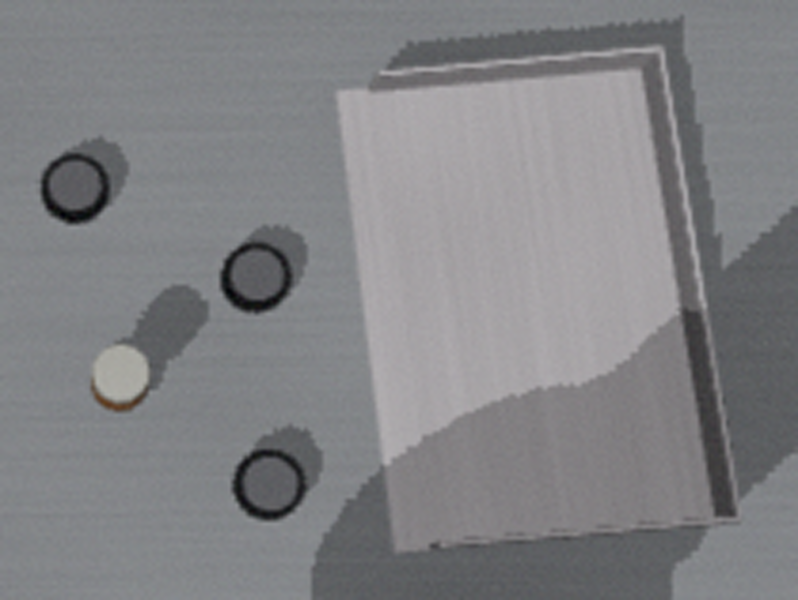

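The crop shows the lip's outer corners at crop (337,91) and (395,552), the back floor corner near (641,68), cap tops at about (75,185), (256,274), (270,482) and the vial cap at (120,372).

```bash
python3 - <<'E'
from h import *
from rig import nets
c=capture("top")
P=lambda u,v,z: atz(c,310+u/3.8,125+v/3.75,z)[:2]
A=P(337,91,0);B=P(395,552,0);C=P(641,68,2);D=P(660,48,30);E=P(738,520,30)
print(A,B,C,D,E,np.linalg.norm(A-B),np.linalg.norm(D-E))
ex=(A-B)/np.linalg.norm(A-B); 
ex2=(D-E)/np.linalg.norm(D-E); print("ang",ex,ex2)
for f in (1,-1):pass
ex=ex+ex2; ex/=np.linalg.norm(ex)
# mouth +y direction ~ world +y ; x cross y = z => tray x = (ey rotated -90)
ey=np.array([-ex[1],ex[0]])
if ey[1]<0: ey=-ey
tx=np.array([ey[1],-ey[0]])
print("ey",ey,"tx",tx)
O1=(A+B)/2-90*ey; O2=(D+E)/2+ (71.5)*ey
print("O",O1,O2)
O=(O1+O2)/2
for n,u,v,z in [("a",75,185,16),("b",256,274,16),("c",270,482,16),("vial",120,372,45)]:
    p=P(u,v,z); d=p-O; print(n,p.round(1),"tray",(d@tx).round(1),(d@ey).round(1))
s=capture("scene")
for n,u,v,z in [("a",294,223,16),("b",284,181,16),("c",321,153,16),("vial",326,178,45)]:
    print(n,atz(s,u,v,z).round(1))
E
```

```text
[683.68334987 -70.64059404] [438.55945993 -89.71590608] [ 693.27808349 -230.20635143] [ 694.5099964  -230.87793477] [ 451.87733896 -249.39690732] 245.86498113683092 243.33836278706224
ang [0.99698578 0.0775845 ] [0.9970999  0.07610379]
ey [-0.07684417  0.99704312] tx [0.99704312 0.07684417]
O [ 568.0373801  -169.91213043] [ 567.69930961 -168.8488383 ]
a [629.2  68.7] tray 79.5 232.7
b [580.4 -23.1] tray 23.8 144.9
c [473.3 -26.7] tray -83.4 149.6
vial [525.7  47.6] tray -25.3 219.6
a [629.1  71.3  16. ]
b [580.5 -18.2  16. ]
c [476.2 -23.6  16. ]
vial [528.1  49.   45. ]
```

Call:
apply_moves --pt "0 0 0 -8" --pt "0 0 0 -8" --pt "0 0 0 -8" --pt "0 0 0 -8" --pt "0 0 0 -8" --pt "0 0 0 -8" --pt "0 0 0 -8" --pt "0 0 0 -8" --grip 2.0 --force 40

```text
time_s: 1.75
eef_pos: [138.9, -506.3, 303.9]
ee_rot: [0.0, 0.768, 0.641, -0.0]
force: [-0.2, -0.2, -0.2]
grip_width: 0.234
```

Call:
apply_moves --pt "0 0 0 -8" --pt "0 0 0 -7" --pt "0 0 0 0"

```text
time_s: 2.05
eef_pos: [138.9, -506.3, 303.9]
ee_rot: [-0.0, 0.679, 0.734, 0.0]
force: [-0.3, -0.4, -0.8]
grip_width: 0.238
```

```bash
cat >> h.py <<'E'
O=np.array([567.9,-169.4]); ey=np.array([-0.0768,0.9970]); tx=np.array([0.9970,0.0768])
def st():
    s=readout.sense(); p=np.array(s["eef_pos"]); M=quat(s["ee_rot"]); d=p[:2]-O
    print("t",round(s["time_s"],2),"tray xy",(d@tx).round(1),(d@ey).round(1),"z",p[2].round(1),"toolx vs ey deg",np.degrees(np.arctan2(M[0,0]*ey[1]-M[1,0]*ey[0],M[:2,0]@ey)).round(2),"zaxis",M[:,2].round(4),"grip",s["grip_width"],"F",np.array(s["force"]).round(1))
E
python3 -c "
from h import *
st()"
```

```text
t 2.05 tray xy -453.6 -302.9 z 303.9 toolx vs ey deg 0.0 zaxis [-0.  0. -1.] grip 0.2379489248804693 F [-0.3 -0.4 -0.8]
```

Call:
apply_moves --pt "3.12 2.32 0 0" --pt "3.12 2.32 0 0" --pt "3.12 2.32 0 0" --pt "3.12 2.32 0 0" --pt "3.12 2.32 0 0" --pt "3.12 2.32 0 0" --pt "3.12 2.32 0 0" --pt "3.12 2.32 0 0"

```text
time_s: 2.85
eef_pos: [305.6, -241.9, 304.1]
ee_rot: [0.0, 0.681, 0.732, -0.0]
force: [0.2, -0.4, 0.4]
grip_width: 0.236
```

Call:
apply_moves --pt "3.12 2.32 0 0" --pt "3.12 2.32 0 0" --pt "3.12 2.32 0 0" --pt "3.12 2.32 0 0" --pt "3.12 2.32 0 0" --pt "3.12 2.32 0 0" --pt "3.12 2.32 0 0" --pt "3.12 2.32 0 0"

```text
time_s: 3.65
eef_pos: [471.9, 21.2, 304.0]
ee_rot: [0.0, 0.681, 0.732, 0.0]
force: [0.5, -0.6, 0.2]
grip_width: 0.237
```

```bash
python3 -c "
from h import *
st()
c=capture('wrist');save(c,'w1')
st()
for b in nets.boxes_of('wrist','cap0')[:4]:
    u,v=b['location'][0]*640,b['location'][1]*400; p=atz(c,u,v,12)[:2]; print(b['score'],u,v,p,(p-O)@tx,(p-O)@ey)
"
```

```text
t 3.65 tray xy -81.1 197.4 z 304.0 toolx vs ey deg 0.27 zaxis [ 4.e-04 -1.e-04 -1.e+00] grip 0.23743728050449323 F [ 0.5 -0.6  0.2]
t 3.7 tray xy -79.2 200.7 z 303.9 toolx vs ey deg 0.13 zaxis [ 0.0015  0.0018 -1.    ] grip 0.23453938595896595 F [-2.   2.6 -1.5]
0.92 317.824 203.68 [471.29291101 -26.19821743] -85.31937081924559 150.19160165966125
0.79 399.296 201.28 [577.99044168 -15.10065016] 21.91036041785168 153.06150586856654
0.63 449.28 137.0 [627.12526565  71.9438674 ] 77.58279886859017 236.07133539223992
```

View pics/w1.png

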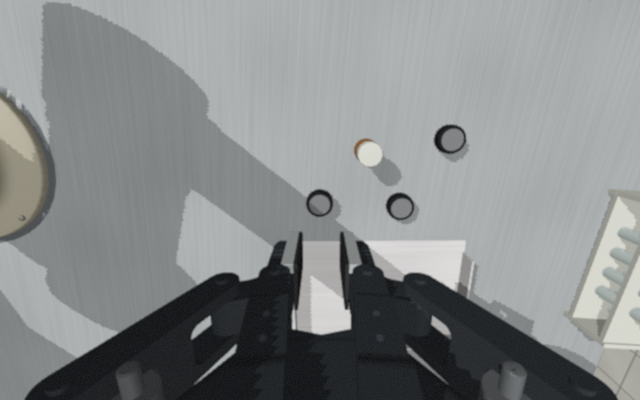

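The caps sit as measured, with the nearest one (319,203) on the fingers' midline. Next I lower behind it.

Call:
apply_moves --pt "0 -0.1 4.0 0" --pt "0 0 4.0 0" --pt "0 0 4.0 0" --pt "0 0 4.0 0" --pt "0 0 3.0 0" --pt "0 0 2.0 0" --pt "0 0 1.3 0" --pt "0 0 0 0"

```text
time_s: 4.55
eef_pos: [469.4, 19.1, 79.7]
ee_rot: [-0.001, 0.681, 0.732, -0.001]
force: [0.2, -0.4, -0.2]
grip_width: 0.232
```

```bash
python3 -c "
from h import *
st()
c=capture('wrist');save(c,'w2')
c=capture('scene');save(c,'s2')
"
```

```text
t 4.55 tray xy -83.7 195.5 z 79.7 toolx vs ey deg 0.24 zaxis [-3.1e-03  6.0e-04 -1.0e+00] grip 0.2321003402407147 F [ 0.2 -0.4 -0.2]
```

View pics/w2.png

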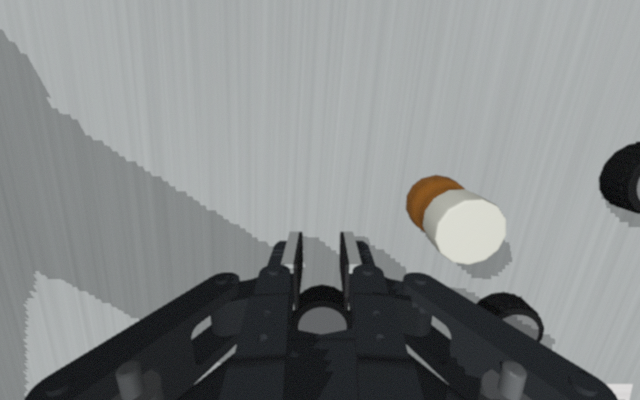

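View pics/s2.png

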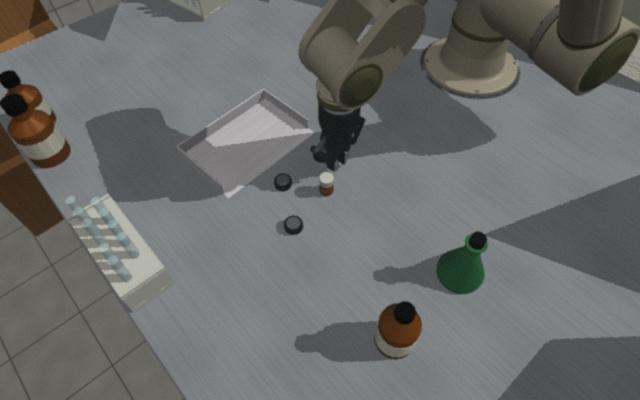

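The cap shows centred ahead of the two fingers at (322,315), and the vial is clear at (465,225). Now I push.

Call:
apply_moves --pt "-0.8 0 0 0" --pt "-1.0 0 0 0" --pt "-1.0 0 0 0" --pt "-1.0 0 0 0" --pt "-1.0 0 0 0" --pt "-1.0 0 0 0" --pt "-1.0 0 0 0" --pt "-1.0 0 0 0"

```text
time_s: 5.45
eef_pos: [476.2, -59.1, 80.9]
ee_rot: [-0.0, 0.68, 0.733, -0.0]
force: [0.8, 0.4, 1.2]
grip_width: 0.234
```

```bash
python3 -c "
from h import *
st()
c=capture('wrist');save(c,'w3')
c=capture('scene');cv2.imwrite('pics/s3.png',cv2.resize(c['img'][60:260,140:440,::-1],None,fx=2.5,fy=2.5))
"
```

```text
t 5.45 tray xy -83.0 117.0 z 80.9 toolx vs ey deg 0.07 zaxis [-1.e-04  0.e+00 -1.e+00] grip 0.23374457467987625 F [0.8 0.4 1.2]
```

View pics/s3.png

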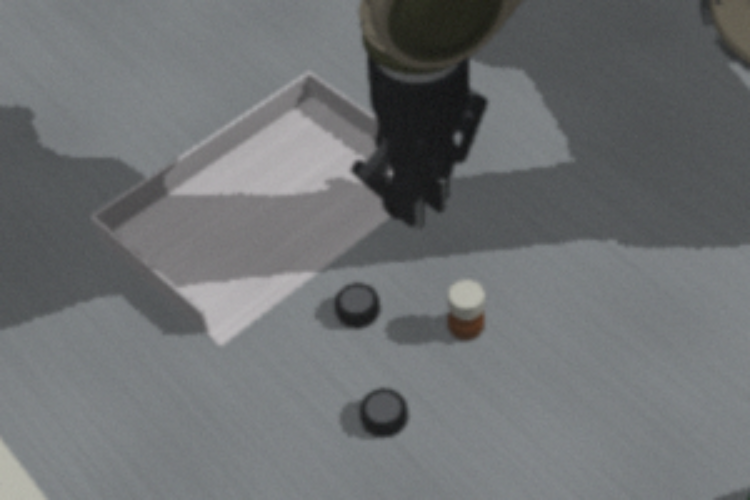

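View pics/w3.png

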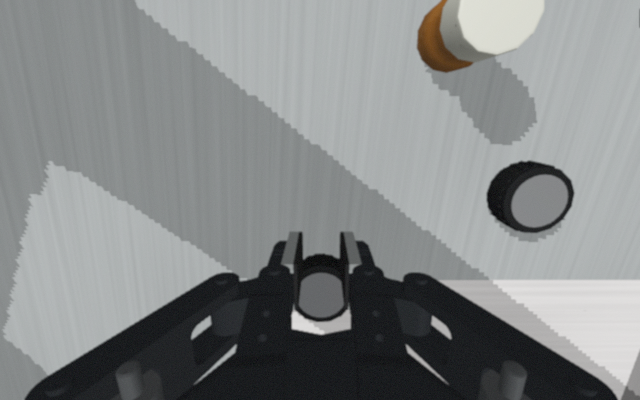

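The cap is nestled against both fingers at (322,295). I keep pushing.

Call:
apply_moves --pt "-1.0 0 0 0" --pt "-1.0 0 0 0" --pt "-1.0 0 0 0" --pt "-1.0 0 0 0" --pt "-1.0 0 0 0" --pt "-1.0 0 0 0" --pt "-1.0 0 0 0" --pt "-0.7 0 0 0"

```text
time_s: 6.35
eef_pos: [482.0, -136.0, 80.9]
ee_rot: [0.0, 0.68, 0.733, 0.0]
force: [-0.0, -0.3, 0.3]
grip_width: 0.234
```

```bash
python3 -c "
from h import *
st()
c=capture('wrist');save(c,'w4')
c=capture('top');cv2.imwrite('pics/t4.png',cv2.resize(c['img'][100:300,300:540,::-1],None,fx=3,fy=3))
"
```

```text
t 6.35 tray xy -83.0 39.9 z 80.9 toolx vs ey deg 0.08 zaxis [ 1.e-04 -1.e-04 -1.e+00] grip 0.23439584754131468 F [-0.  -0.3  0.3]
```

View pics/w4.png

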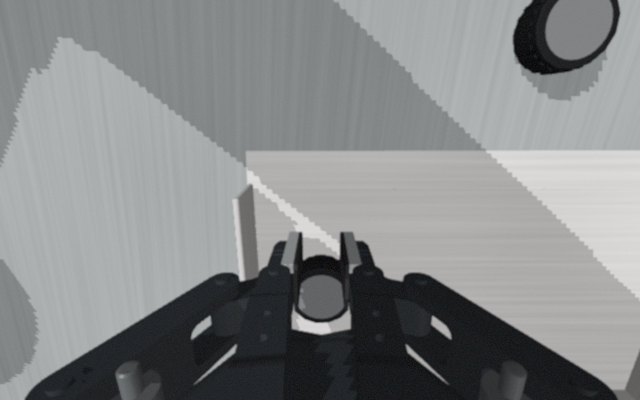

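View pics/t4.png

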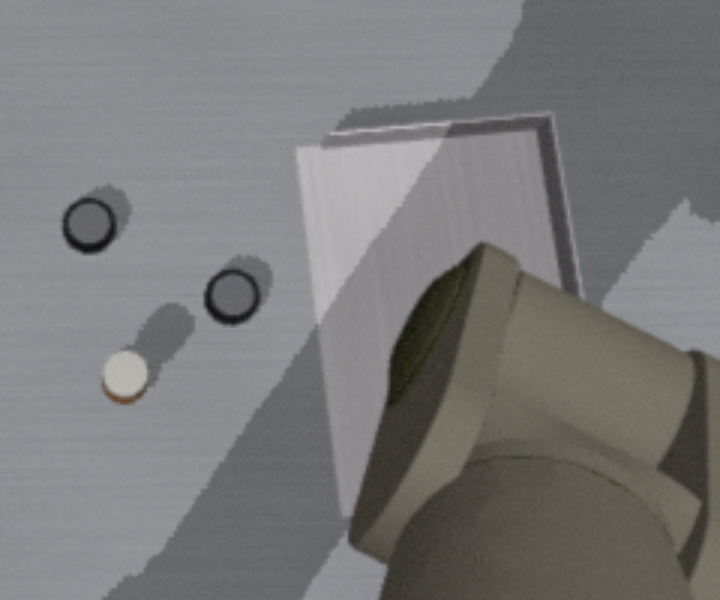

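Call:
apply_moves --pt "0.5 0 0 0" --pt "1.5 0 0 0" --pt "2.0 0 0 0" --pt "1.5 0 -1.0 0" --pt "0 0 -3.0 0" --pt "0 0 -3.0 0" --pt "0 0 -2.0 0" --pt "0 0 0 0"

```text
time_s: 7.25
eef_pos: [478.7, -79.4, 173.9]
ee_rot: [0.003, 0.679, 0.734, 0.001]
force: [0.2, 1.3, -0.2]
grip_width: 0.23
```

Call:
apply_moves --pt "1.5 1.8 0 0" --pt "1.5 1.8 0 0" --pt "1.5 1.8 0 0" --pt "1.5 1.8 0 0" --pt "1.5 1.8 0 0" --pt "1.5 1.6 0 0" --pt "0 0 0 0"

```text
time_s: 7.95
eef_pos: [577.1, 19.9, 170.0]
ee_rot: [-0.0, 0.679, 0.734, -0.0]
force: [0.2, -0.2, 0.6]
grip_width: 0.234
```

```bash
python3 -c "
from h import *
st()
c=capture('wrist');save(c,'w5')
for b in nets.boxes_of('wrist','cap0')[:4]:
    u,v=b['location'][0]*640,b['location'][1]*400; p=atz(c,u,v,12)[:2]; print(b['score'],u,v,p,(p-O)@tx,(p-O)@ey)
c=capture('scene');cv2.imwrite('pics/s5.png',cv2.resize(c['img'][60:260,140:440,::-1],None,fx=2.5,fy=2.5))
for b in nets.boxes_of('scene','cap0')[:4]:
    u,v=b['location'][0]*640,b['location'][1]*400; p=atz(c,u,v,12)[:2]; print(b['score'],u,v,p,(p-O)@tx,(p-O)@ey)
"
```

```text
t 7.95 tray xy 23.7 188.0 z 170.0 toolx vs ey deg -0.09 zaxis [-7.e-04  5.e-04 -1.e+00] grip 0.23395151449829688 F [ 0.2 -0.2  0.6]
0.81 394.624 142.4 [630.55116292  71.27474271] 80.94702967618448 235.14110916957793
0.7 221.824 359.88 [ 492.4018982  -152.88745368] -74.0034439358666 22.2612629031312
0.61 322.624 244.60000000000002 [581.61113129 -20.38954821] 25.114000590896055 147.51040554761965
0.84 292.99199999999996 224.8 [631.62528515  71.07141132] 82.00231368502959 234.8558951891905
0.72 286.20799999999997 182.48 [577.81276868 -14.90791899] 21.748022193722715 153.2673041306049
```

View pics/w5.png

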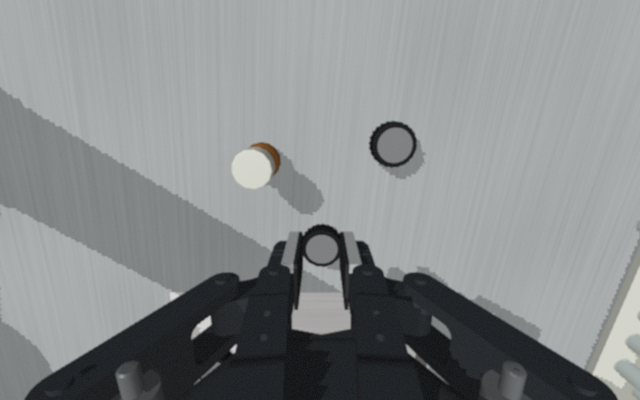

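View pics/s5.png

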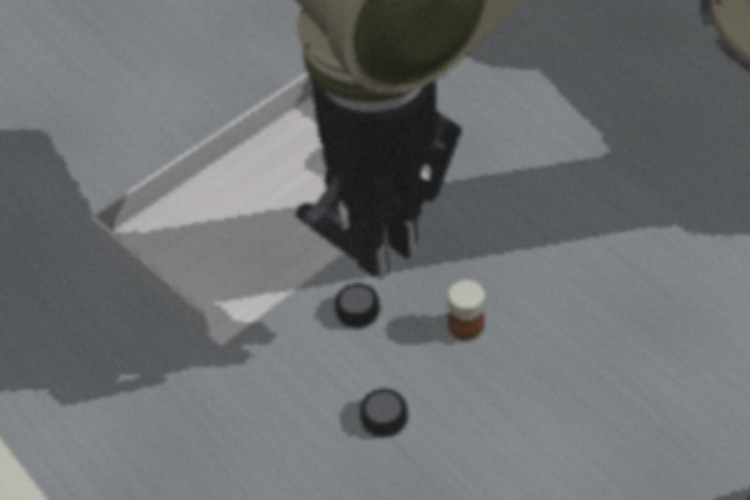

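Cap c is in the tray at about (-80,22). Cap b at (322,245) is on the midline, and the vial at (255,165) is clear. Lower and push.

Call:
apply_moves --pt "0 0 3.0 0" --pt "0 0 3.0 0" --pt "0 0 2.0 0" --pt "0 0 0.9 0" --pt "0 0 0 0"

```text
time_s: 8.65
eef_pos: [576.1, 17.2, 81.2]
ee_rot: [-0.001, 0.68, 0.733, -0.001]
force: [0.3, 0.4, 0.6]
grip_width: 0.231
```

Call:
apply_moves --pt "-0.8 0 0 0" --pt "-1.0 0 0 0" --pt "-1.0 0 0 0" --pt "-1.0 0 0 0" --pt "-1.0 0 0 0" --pt "-1.0 0 0 0" --pt "-1.0 0 0 0"

```text
time_s: 9.35
eef_pos: [581.9, -51.2, 81.9]
ee_rot: [0.0, 0.68, 0.733, 0.0]
force: [0.1, 1.4, 0.4]
grip_width: 0.235
```

```bash
python3 -c "
from h import *
st()
c=capture('wrist');save(c,'w6')
"
```

```text
t 9.35 tray xy 23.0 116.8 z 81.9 toolx vs ey deg 0.07 zaxis [ 1.e-04  0.e+00 -1.e+00] grip 0.23471443637343384 F [0.1 1.4 0.4]
```

View pics/w6.png

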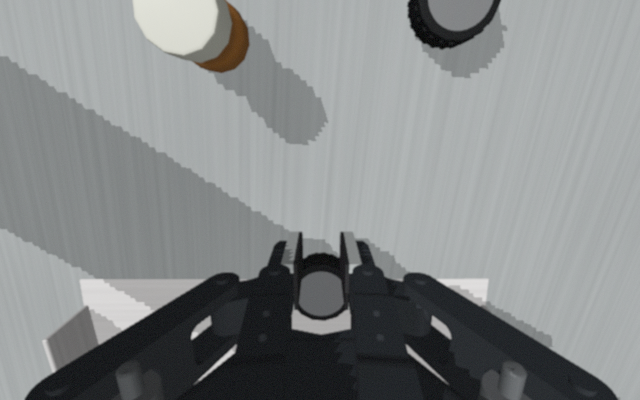

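Cap b is cradled at (322,290). Continue in, back off, and go over to the last cap.

Call:
apply_moves --pt "-1.0 0 0 0" --pt "-1.0 0 0 0" --pt "-1.0 0 0 0" --pt "-1.0 0 0 0" --pt "-1.0 0 0 0" --pt "-1.0 0 0 0" --pt "-1.0 0 0 0" --pt "-0.7 0 0 0"

```text
time_s: 10.2
eef_pos: [587.7, -128.0, 81.9]
ee_rot: [0.0, 0.68, 0.733, -0.0]
force: [-0.7, 0.9, 0.4]
grip_width: 0.234
```

Call:
apply_moves --pt "0.5 0 0 0" --pt "1.5 0 0 0" --pt "2.0 0 0 0" --pt "1.5 0 -1.0 0" --pt "0 0 -3.0 0" --pt "0 0 -3.0 0" --pt "0 0 -2.0 0" --pt "0 0 0 0"

```text
time_s: 11.0
eef_pos: [584.5, -71.2, 175.6]
ee_rot: [0.003, 0.679, 0.734, 0.001]
force: [-0.2, 0.6, -0.5]
grip_width: 0.231
```

Call:
apply_moves --pt "3.0 1.0 0 0" --pt "3.0 1.0 0 0" --pt "3.0 1.0 0 0" --pt "3.0 1.0 0 0" --pt "3.0 1.0 0 0" --pt "3.0 0.7 0 0" --pt "0 0 0 0"

```text
time_s: 11.7
eef_pos: [626.0, 115.8, 171.1]
ee_rot: [-0.001, 0.678, 0.735, -0.0]
force: [-0.6, -0.3, -0.9]
grip_width: 0.238
```

```bash
python3 -c "
from h import *
st()
c=capture('wrist');save(c,'w7')
for b in nets.boxes_of('wrist','cap0')[:4]:
    u,v=b['location'][0]*640,b['location'][1]*400; p=atz(c,u,v,12)[:2]; print(b['score'],u,v,p,(p-O)@tx,(p-O)@ey)
c=capture('scene');cv2.imwrite('pics/s7.png',cv2.resize(c['img'][60:260,140:440,::-1],None,fx=2.5,fy=2.5))
for b in nets.boxes_of('scene','cap0')[:4]:
    u,v=b['location'][0]*640,b['location'][1]*400; p=atz(c,u,v,12)[:2]; print(b['score'],u,v,p,(p-O)@tx,(p-O)@ey)
"
```

```text
t 11.7 tray xy 79.9 279.9 z 171.1 toolx vs ey deg -0.19 zaxis [-1.1e-03  7.0e-04 -1.0e+00] grip 0.2376930170098521 F [-0.6 -0.3 -0.9]
0.67 322.36800000000005 247.67999999999998 [630.6681346   72.09330316] 81.12651587927584 235.94823051226192
0.66 292.608 226.6 [634.70299578  73.64238575] 85.2682420149019 237.18278851970462
0.6 244.992 149.6 [ 587.45088163 -141.49830966] 21.635078805310485 26.316477564493546
```

View pics/w7.png

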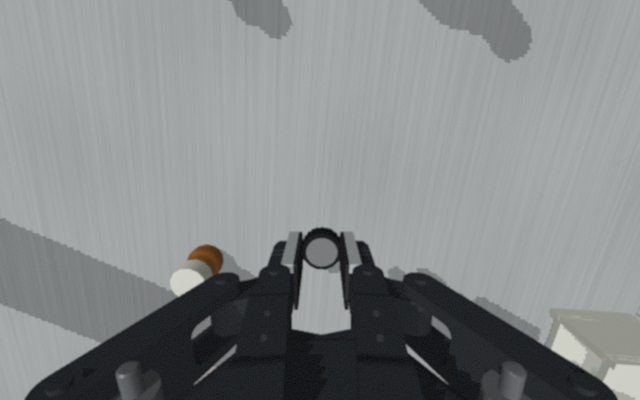

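View pics/s7.png

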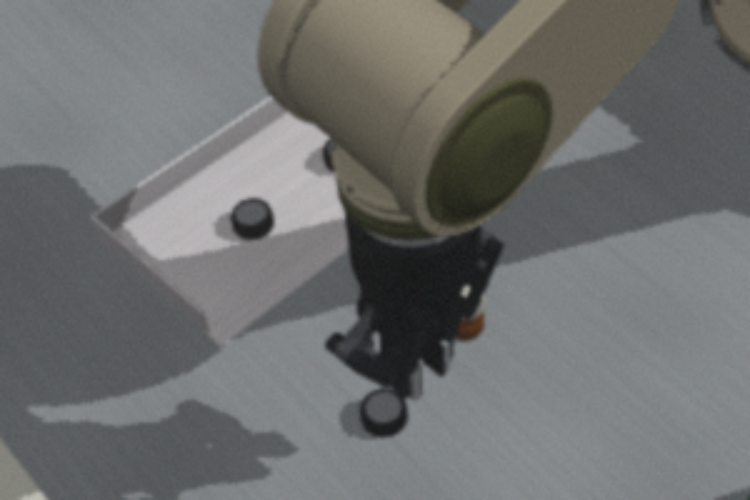

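Caps b and c are on the tray floor. Cap a is on the midline at (322,248) and the vial is 105 mm to the side. Lower and push.

Call:
apply_moves --pt "0 0.05 3.0 0" --pt "0 0 3.0 0" --pt "0 0 2.0 0" --pt "0 0 1.0 0" --pt "0 0 0 0"

```text
time_s: 12.4
eef_pos: [626.8, 111.0, 80.9]
ee_rot: [-0.001, 0.68, 0.733, -0.001]
force: [-0.5, -1.2, -0.3]
grip_width: 0.233
```

Call:
apply_moves --pt "-0.8 0 0 0" --pt "-1.0 0 0 0" --pt "-1.0 0 0 0" --pt "-1.0 0 0 0" --pt "-1.0 0 0 0" --pt "-1.0 0 0 0" --pt "-1.0 0 0 0" --pt "-1.0 0 0 0"

```text
time_s: 13.2
eef_pos: [633.2, 33.0, 81.9]
ee_rot: [-0.0, 0.68, 0.733, 0.0]
force: [0.0, 0.7, 0.8]
grip_width: 0.238
```

```bash
python3 -c "
from h import *
st()
c=capture('wrist');save(c,'w8')
"
```

```text
t 13.2 tray xy 80.6 196.8 z 81.9 toolx vs ey deg 0.07 zaxis [-0.  0. -1.] grip 0.23791280099433068 F [0.  0.7 0.8]
```

View pics/w8.png

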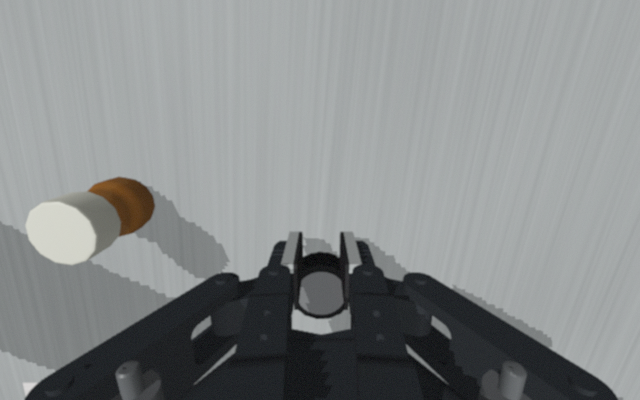

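Cap a is cradled at (322,290). I push the remaining 155 mm, then back off and rise clear.

Call:
apply_moves --pt "-1.0 0 0 0" --pt "-1.0 0 0 0" --pt "-1.0 0 0 0" --pt "-1.0 0 0 0" --pt "-1.0 0 0 0" --pt "-1.0 0 0 0" --pt "-1.0 0 0 0" --pt "-1.0 0 0 0"

```text
time_s: 14.05
eef_pos: [639.2, -46.7, 81.9]
ee_rot: [0.0, 0.68, 0.733, 0.0]
force: [0.3, 0.6, -0.1]
grip_width: 0.237
```

Call:
apply_moves --pt "-1.0 0 0 0" --pt "-1.0 0 0 0" --pt "-1.0 0 0 0" --pt "-1.0 0 0 0" --pt "-1.0 0 0 0" --pt "-1.0 0 0 0" --pt "-1.0 0 0 0" --pt "-0.7 0 0 0"

```text
time_s: 14.85
eef_pos: [645.0, -123.7, 81.9]
ee_rot: [0.0, 0.68, 0.733, -0.0]
force: [0.0, 0.2, 0.6]
grip_width: 0.234
```

Call:
apply_moves --pt "0.5 0 0 0" --pt "1.5 0 0 0" --pt "2.0 0 0 0" --pt "1.5 0 -1.0 0" --pt "0 0 -3.0 0" --pt "0 0 -4.0 0" --pt "0 0 -4.0 0" --pt "0 0 -4.0 0"

```text
time_s: 15.65
eef_pos: [640.5, -65.9, 244.5]
ee_rot: [0.0, 0.679, 0.734, 0.0]
force: [-0.4, -0.3, 0.4]
grip_width: 0.237
```

Call:
apply_moves --pt "3.0 0 -2 0" --pt "3.0 0 -2 0" --pt "3.0 0 0 0" --pt "3.0 0 0 0" --pt "3.0 0 0 0" --pt "0 0 0 0" --pt "0 0 0 0"

```text
time_s: 16.35
eef_pos: [629.0, 83.3, 282.6]
ee_rot: [0.0, 0.679, 0.734, 0.0]
force: [0.0, -0.2, 0.5]
grip_width: 0.233
```

```bash
python3 -c "
from h import *
st()
for n in ['wrist','scene','top']:
  c=capture(n);save(c,n+'9')
  for t,z in (('cap0',14),('vial',45),('flask',60),('amber_bottle',65)):
    for b in nets.boxes_of(n,t)[:4]:
      u,v=b['location'][0]*640,b['location'][1]*400; p=atz(c,u,v,z)[:2]; print(n,t,round(b['score'],2),round(u),round(v),p.round(),'tray',((p-O)@tx).round(1),((p-O)@ey).round(1))
"
```

```text
t 16.35 tray xy 80.3 247.3 z 282.6 toolx vs ey deg -0.07 zaxis [ 6.e-04 -2.e-04 -1.e+00] grip 0.23334839778616467 F [ 0.  -0.2  0.5]
wrist cap0 0.64 320 327 [ 646. -140.] tray 80.1 23.8
wrist cap0 0.53 199 327 [ 475. -152.] tray -91.1 24.7
wrist vial 0.64 229 197 [529.  54.] tray -21.6 226.0
wrist flask 0.45 315 305 [634. -68.] tray 73.2 95.6
scene cap0 0.72 244 146 [ 584. -150.] tray 17.5 18.4
scene vial 0.69 326 183 [537.  58.] tray -13.2 228.7
scene flask 0.6 462 266 [493. 342.] tray -35.8 515.8
scene amber_bottle 0.57 398 331 [653. 347.] tray 124.2 508.0
top cap0 0.69 442 167 [ 641. -151.] tray 74.8 12.7
top cap0 0.64 446 194 [ 588. -156.] tray 20.7 12.0
top cap0 0.59 452 248 [ 483. -161.] tray -83.8 15.3
top flask 0.97 189 256 [467. 326.] tray -62.3 501.2
top flask 0.51 186 160 [649. 341.] tray 120.5 502.8
top amber_bottle 0.66 186 162 [643. 339.] tray 114.0 501.2
```

View pics/scene9.png

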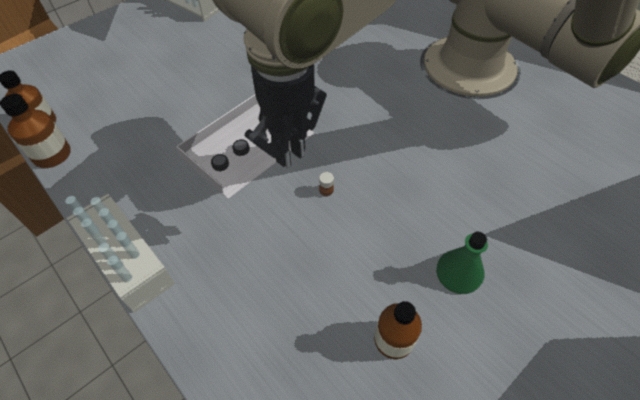

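View pics/wrist9.png

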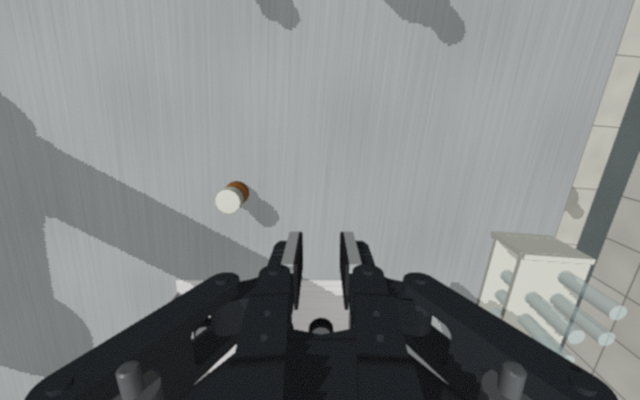

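```bash
python3 -c "
import cv2
i=cv2.imread('pics/top9.png');cv2.imwrite('pics/t9.png',cv2.resize(i[100:300,300:540],None,fx=3,fy=3))"
```

```text
(no output)
```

View pics/t9.png

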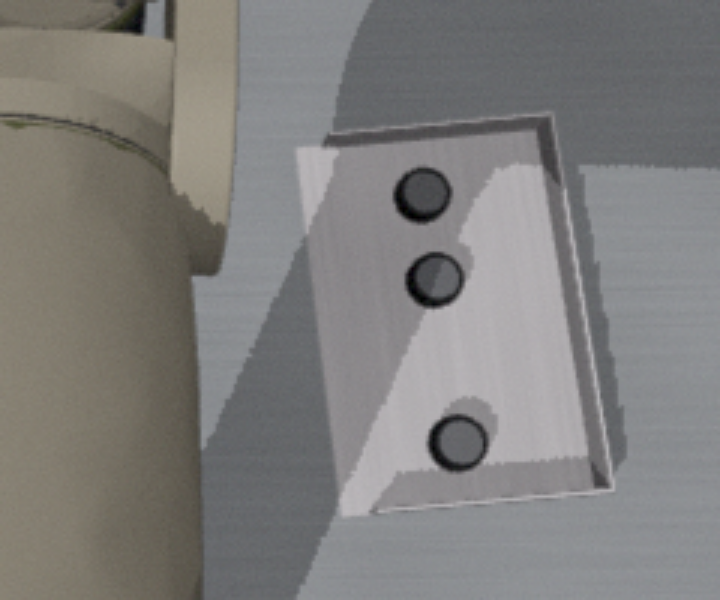

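All three caps lie flat, well inside the tray at crop (423,195), (435,280) and (458,443). The vial, flask and bottle sit at their starting pixels in the scene view. Handing in.

```bash
python3 -c "
from h import *
print(ctrl.finish_job())"
```

```text
the job is handed in; nothing more can be done
None
```

I swept all three caps, one at a time, along their own lanes, over the lip and into the tray. The fingers were set about 20 mm apart, low against the bench, so each cap was cradled and only pushed. I handed the job in at about 16.5 s, with the gripper raised clear.

- **Caps:** In the last top picture all three look flat on the tray floor. They measure at roughly x = -84, 21 and 75 mm and y = 12 to 15 mm in the tray's frame, where the limit is y below 60 mm. The wrist camera put two of them up to 11 mm further out and the scene camera put one about 6 mm further out. The largest reading was 25 mm, still well inside.
- **Vial, flask and bottle:** In the scene view the networks reported each within about 3 pixels of its first reading, and all stand upright. In the last top picture the arm hid the vial, so its check rests on the scene and wrist views.
- **Forces:** The force readings I saw stayed below about 4 N. No check failed.

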